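# Slide the watering jug onto the drip mat and open the push-and-turn feed bottle

## Robot

A 7-joint arm with a two-finger parallel gripper is mounted at the origin on the work surface. World frame = base frame: x ahead of the robot, y to its left, z up, the work surface at z = 0. Lengths are in mm, angles in rad, forces in N, time in s.
With the tool pointing down it reaches from about 400 to 875 mm from the base axis. Payload 4.4 kg.
Tool frame: the origin (TCP) lies at the very end of the fingers, on their centre line; the grasp point (between the pads) lies 19 mm behind it (ctrl.pinch_z is the z of the grasp point in the tool frame, in mm); z points along the fingers, x is the direction in which the jaws open and shut, and the axes are right-handed (so a half turn about z gives the same grasp; the last joint's range is limited). The gripper opens to 85 mm and grips with 20 to 120 N. Pads are 22 mm wide; open, the fingers measure 114 mm over their backs; the gripper's body (76 mm by 85 mm) begins 54 mm behind the grasp point. The pads swing forward as they close: fully open they stand 13 mm farther back than shut.
Start: joints at [1.081, 0.628, 0.038, 1.517, -0.027, 0.996, -0.02], TCP at [267.326, -592.499, 231.313] pointing down, gripper open.
Joint ranges: [-3.06, 3.06], [-0.37, 2.12], [-1.25, 1.32], [0.18, 2.47], [-1.1, 4.24], [0.23, 1.98], [-2.94, 2.94]. Speed limits (rad/s): [2.57, 2.57, 3.14, 3.14, 3.14, 3.14, 3.14].

## Interface

Orientations are given as [roll, pitch, yaw] about the fixed x, y, z axes, in that order (R = Rz(yaw) Ry(pitch) Rx(roll)).
In Python, from cell import sensors, get_image, order, ctrl gives the robot as it stands.
- The arm moves only by the tool arm_command, never from a script. Its argument "rows" is a list that holds one entry, the list of rows, each a list of 6 numbers: the shift along the tool's x, y, z in mm, then the turn, a rotation vector about the tool's x, y, z in degrees. A call has 1 to 20 rows; each row is the pose to reach, as a shift and turn from the pose commanded when the call began, along the tool's axes at that moment; what a row does not reach only later rows make up. A row lasts 1/12 s, in which the tool goes at most 41.7 mm and 7.16 degrees, less where a joint would pass 70% of its speed; a pose out of reach is approached as far as the arm can. A call with a gripper value outside its range is refused whole. "claw" is the opening, from -1 (shut) to 1 (fully open), set as the call begins (left out, the last holds). The fingers move at their own pace and stop on an object; the grip force is fixed at half the most. Time passes only in rows, so rows that repeat a pose let the fingers close. It gives the time, the measured TCP pose, the force and the opening at its end, in the units of the state.
- sensors.read_state(): the state, without advancing time (a new reading comes with each control period).
- get_image(name): name is "scene" or "top" or "wrist"; returns a dict with "pixels" (420x560x3 uint8, red, green, blue), "z_map" (420x560 float32, mm along the optical axis (not along the pixel's ray), 0 where there is no reading), "K" (3x3 intrinsics, pixels), "pose" (4x4, takes a point from camera to world coordinates). Camera axes: x right, y up, looking along -z (the intrinsics and any distortion apply to the point x, -y, -z); pixel columns grow to the right and rows downward; lengths in mm; the calibration is good to about 2 mm. A picture is of the moment at which its call begins.
- order.finish_job(): hands the job in, once; it reports no verdict.
The state is a dict: "clock": time; "qpos": joint angles; "qd": joint speeds; "tau": joint torques, N m; "eef_pos": TCP position; "tool_rot": TCP orientation; "force": force on the tool from outside, world axes, zero at the start; "torque": the same for the moment, N m; "width": finger opening in mm.
Only numpy, scipy, OpenCV 4.12 (cv2) and the standard library are available. Lean on these libraries where they do the work, as an engineer would, in place of code of your own. Each camera call takes 0.05 s, during which the arm holds its last target.

## Task

Get ready to dose plant feed: slide the watering jug across the cabinet top, upright and without lifting it, until its whole foot stands on the round drip mat, leaving the other things where they are. Then open the feed bottle: press its safety cap down against the spring, keep it down while twisting it anticlockwise (seen from above) until it is free, and lift it off. Finish still holding the cap in the gripper, level and centred over the bottle, roughly 5 to 10 cm clear of its mouth; do not put it down or let go.

Things in the scene. Friction and masses are not known exactly. Their poses are not given: they have to be found in the camera images.
- jug: Loose squat plastic watering jug, about 0.45 kg, standing. Origin: centre of its underside, z up. Round body 105 mm high, foot 112 mm across, tapering evenly to 94 mm at the rim (99 mm over the rim bead, top 5 mm). Handle on its own -x side, spout on its +x side; at the start the handle points towards the robot (within 0.5 rad). It stands on one side (left or right) of the mat, the bottle on the other.
- jug_handle (a point): Middle of the jug's 12 mm thick loop handle, 90 mm from the jug's axis on its own -x side, 70 mm high; the loop spans 26 to 103 mm of height and reaches 96 mm from the axis.
- jug_spout (a point): End of the jug's spout, a 17 mm tube that rises from the wall on the jug's own +x side to 105 mm from the axis and 127 mm high.
- mat: Flat round drip mat of rubber, 160 mm across, fixed, flush with the cabinet top (a pushed thing meets no edge). Origin: its centre. It lies between the jug's and the bottle's places.
- bottle: Square white plastic feed bottle, 84 x 84 mm, strapped in a 116 mm square holder (walls 50 mm high) screwed to the cabinet top: it cannot move. Origin: centre of the holder's underside, on the cabinet top, on the axis of bottle and cap; z up. The square body ends 112 mm up; the shoulder slopes in to the neck, 36 mm across, at 131 mm.
- bottle_mouth (a point): Centre of the open mouth, on the rim of the bottle's neck, 168 mm above the bottle's origin. Three bayonet ledges, 47 mm across, ring the neck from 153 to 160 mm up, hidden by the cap (teeth and stops below them down to 138 mm).
- cap: Loose round push-and-turn safety cap of black plastic with a finely ribbed skirt, 56 mm across (58 over the ribs), 36 mm high, 55 g. Origin: centre of its underside (edge of the skirt), z up; x over one of its three inside lugs. At the start it is locked on the bottle: origin 145 mm above the bottle's, top at 181 mm, axes parallel to the bottle's. Clockwise it is blocked.
- cap_top (a point): Centre of the cap's flat top, 36 mm above its origin. A spring inside resists pressing: about 4 N at first, 7 N at 4 mm down, 10 N at 7.5 mm, where it stops hard. The lock holds until 4 mm down (go 5 or more). Held down, the cap turns anticlockwise from above and is free to lift 37 to 88 degrees from its start (aim for 60); at 88 it meets a stop. Pulled or twisted unpressed it stays locked.
- pot: Bystander: round white ceramic pot, 120 mm across, 100 mm high, beyond the mat. Origin: centre of its underside, as for all bystanders.
- jar: Bystander: glass jar with steel lid, 78 mm across, 112 mm high, at the far left.
- spool: Bystander: spool of twine, 60 mm across, 70 mm high, at the far right.
- dibber: Bystander: bamboo dibber, 200 mm long, 25 mm thick, lying along its own x at the left.
- mister: Bystander: spray bottle, 80 mm across, 200 mm high, at the right.
- nursery_pots: Bystander: stack of black nursery pots, 94 mm across, 108 mm high, at the left.
- dosing_cup: Bystander: small open dosing cup, 42 mm across, 38 mm high, standing behind the bottle (about 100 mm from its axis, on its own +x side).
There are look-alikes about, which are no part of the job. Leave any green or pink look-alike of the cap alone.

How it is judged (in metres and radians):
On the way, in this order (a step that is already met when the one before it is completed fails the run):
1. the jug stands with its whole foot on the mat (horizontal distance between jug and mat below 0.03 m and angle between jug's own z axis and vertical below 0.1 rad and height (world z) of jug below 0.008 m and linear speed of jug below 0.02 m/s), for 0.2 s.
2. the cap is pressed down at least 4 mm on the bottle (z of cap in the frame of bottle below 0.1412 m and horizontal distance between cap and bottle below 0.006 m and angle between the x axis of cap and the x axis of bottle, either way round below 0.4 rad), for 0.05 s.
3. still on the neck, the cap is turned at least 34 degrees, out of its lock (z of cap in the frame of bottle below 0.15 m and horizontal distance between cap and bottle below 0.006 m and angle between the x axis of cap and the x axis of bottle, either way round above 0.6 rad), for 0.02 s.
At the end, for the whole second after the job is handed in: Cap gripped in the fingers, still, level within 0.2 rad, within 30 mm of the bottle's axis, its lower edge 30 to 140 mm above the mouth, off the bottle; jug upright, at rest on the cabinet top, its axis within 30 mm of the mat's centre (whole foot on the mat) (all of step 1 and z of cap in the frame of bottle_mouth between 0.03 and 0.14 m and horizontal distance between cap and bottle_mouth below 0.03 m and angle between cap's own z axis and vertical below 0.2 rad and linear speed of cap below 0.03 m/s and contact force between the fingers and cap above 1 N and contact force between cap and bottle below 0.1 N); the arm keeps its last pose, push and grip.
It fails at once if the jug is lifted off the cabinet top or tipped (height (world z) of jug above 0.012 m or angle between jug's own z axis and vertical above 0.25 rad).
It fails at once if a bystander is moved by more than 30 mm or knocked over (distance of any of pot, jar, spool, dibber, mister, nursery_pots, dosing_cup from where it was at the start of the episode above 0.03 m or angle between any of pot, jar, spool, dibber, mister, nursery_pots, dosing_cup's own z axis and vertical above 0.35 rad).
It also fails if it takes over 58 s, if anything falls off the work surface, if the arm or the gripper's body presses on something with over 40 N, if the wrist force passes 120 N, or if a joint passes its speed limit or range.

## Working session

There is one attempt and no reset: what is moved stays moved. The work goes in short steps, Python scripts to look and compute and a tool call to move; the robot and the scene stay as the last step left them, time stands still between calls to the robot, and variables do not carry over. Pictures are saved under pics/ and viewed, and the job is handed in when it is done.

Besides the shell and the picture viewer there is one more tool, called by a JSON object that holds its "name" and its "arguments", one argument or row to a line. arm_command: Moves the arm, as the interface text tells. Its arguments: {"type":"object","properties":{"rows":{"type":"array","items":{"type":"array","items":{"type":"array","items":{"type":"number"}}}},"claw":{"type":"number"}},"required":["rows"]}

```bash
ls; mkdir -p pics
python3 - <<'E'
from cell import sensors,get_image,ctrl
import cv2
print(sensors.read_state()); print(ctrl.pinch_z)
for n in ["scene","top","wrist"]:
    im=get_image(n); cv2.imwrite(f"pics/{n}0.png",im["pixels"][:,:,::-1]); print(n,im["K"],im["pose"].round(3))
    import numpy as np; np.savez(f"{n}0.npz",**im)
E
```

```text
pics
{'clock': 0.0, 'qpos': array([ 1.08120784,  0.62936032,  0.03846288,  1.5183685 , -0.02700905,
        0.9962756 , -0.01998647]), 'qd': array([-5.22267728e-05,  1.90893365e-04, -6.28119603e-04,  5.83200976e-04,
       -8.49396829e-04, -8.86611557e-04,  2.42388405e-03]), 'tau': array([ 3.30866433e-04, -5.63388205e+01,  1.22593705e+00, -1.93443131e+01,
        1.08142468e-02,  1.04474032e-02,  6.90849788e-06]), 'eef_pos': array([ 267.05398357, -591.92726064,  230.38010101]), 'tool_rot': array([ 3.14156232e+00,  1.89291219e-03, -1.14701620e+00]), 'force': array([ 0.7187543 , -0.14442988,  0.00778931]), 'torque': array([-0.03185046, -0.02832759,  0.01449823]), 'width': 85.38728428821271}
-18.700000000000003
scene [[458.25440289   0.         278.01281964]
 [  0.         458.25440289 208.74802793]
 [  0.           0.           1.        ]] [[ 9.08000e-01 -2.49000e-01  3.38000e-01  9.61731e+02]
 [ 4.20000e-01  5.38000e-01 -7.31000e-01 -8.78928e+02]
 [-0.00000e+00  8.05000e-01  5.93000e-01  8.78439e+02]
 [ 0.00000e+00  0.00000e+00  0.00000e+00  1.00000e+00]]
top [[421.75545587   0.         275.3427175 ]
 [  0.         421.75545587 210.66769921]
 [  0.           0.           1.        ]] [[ 7.00000e-03  9.98000e-01 -5.60000e-02  4.77456e+02]
 [-1.00000e+00  8.00000e-03  7.00000e-03  1.85920e+01]
 [ 7.00000e-03  5.60000e-02  9.98000e-01  1.44560e+03]
 [ 0.00000e+00  0.00000e+00  0.00000e+00  1.00000e+00]]
wrist [[370.90355891   0.         275.07572089]
 [  0.         370.90355891 207.75444261]
 [  0.           0.           1.        ]] [[ 4.12000e-01  8.64000e-01  2.89000e-01  3.41652e+02]
 [-9.11000e-01  3.91000e-01  1.28000e-01 -5.59030e+02]
 [-2.00000e-03 -3.16000e-01  9.49000e-01  3.74008e+02]
 [ 0.00000e+00  0.00000e+00  0.00000e+00  1.00000e+00]]
```

View pics/top0.png

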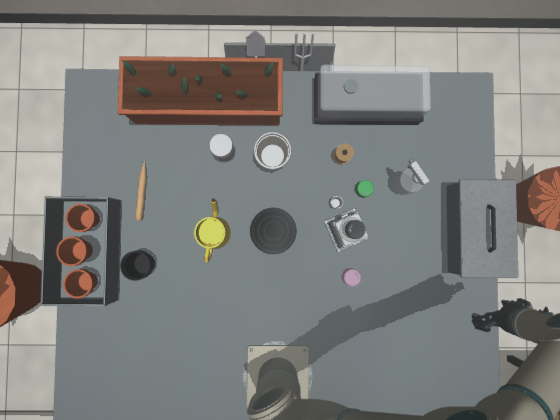

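View pics/scene0.png

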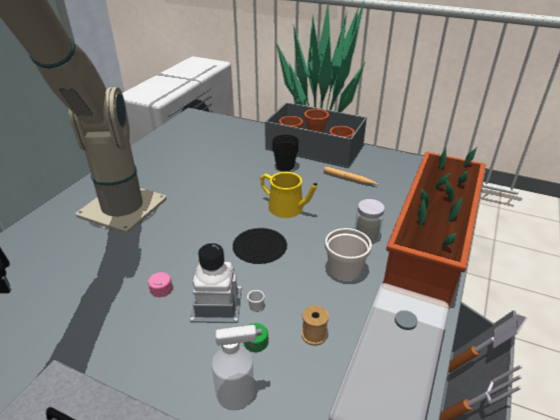

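Top view: yellow jug at about (211,232), mat (273,231), bottle with black cap (347,229), cup (335,202), with pink at (352,278) and green at (365,188).

```bash
cat > h.py <<'E'
import numpy as np, cv2
def ray(im,uv,z):
    uv=np.atleast_2d(np.asarray(uv,float)); K=im["K"];P=im["pose"]
    d=np.c_[(uv[:,0]-K[0,2])/K[0,0],-(uv[:,1]-K[1,2])/K[1,1],-np.ones(len(uv))]@P[:3,:3].T
    o=P[:3,3]; t=(z-o[2])/d[:,2]
    return o+d*t[:,None]
def cloud(im):
    K=im["K"];P=im["pose"];v,u=np.mgrid[:420,:560];Z=im["z_map"]
    p=np.stack([(u-K[0,2])/K[0,0]*Z,-(v-K[1,2])/K[1,1]*Z,-Z],-1)@P[:3,:3].T+P[:3,3]
    p[Z==0]=np.nan
    return p
def proj(im,p):
    p=np.atleast_2d(p);P=im["pose"];K=im["K"]
    c=(p-P[:3,3])@P[:3,:3]
    return np.c_[K[0,0]*c[:,0]/-c[:,2]+K[0,2],K[1,1]*c[:,1]/c[:,2]+K[1,2]]
E
python3 - <<'E'
from h import *
t=dict(np.load("top0.npz"));s=dict(np.load("scene0.npz"))
C=cloud(t)
px=t["pixels"]
cv2.imwrite("pics/zoom0.png",cv2.resize(px[170:300,180:390,::-1],None,fx=3.8,fy=3.8,interpolation=cv2.INTER_CUBIC))
def show(n,m,z):
    v,u=np.nonzero(m); w=ray(t,np.c_[u,v],z)
    c,r=cv2.minEnclosingCircle(w[:,:2].astype(np.float32)); e=cv2.fitEllipse(w[:,:2].astype(np.float32)) if 0 else None
    print(n,len(u),"mean",w.mean(0).round(1),"circ",np.round(c,1),round(r,1),"medz",np.nanmedian(C[v,u,2]).round(1))
g=px.astype(int).sum(2); V,U=np.mgrid[:420,:560]
show("mat",(g<130)&(abs(U-273)<28)&(abs(V-231)<28),0)
show("cap",(g<130)&(abs(U-353)<14)&(abs(V-229)<16)&(C[...,2]>165),181)
hsv=cv2.cvtColor(px,cv2.COLOR_RGB2HSV)
Y=(hsv[...,0]>20)&(hsv[...,0]<35)&(hsv[...,1]>150)&(abs(U-210)<30)&(abs(V-232)<45)
show("yellow",Y,105)
for lo,hi in[(98,112),(112,140)]:
    m=Y&(C[...,2]>lo)&(C[...,2]<hi); p=C[m]; print(lo,len(p),p.mean(0).round(1),p.min(0).round(),p.max(0).round())
# depth objects
for n,(u,v),r,z0,z1 in [("cap",(355,229),14,170,190),("bottle body",(347,230),25,100,125),("holder",(347,230),30,40,56),("pot",(272,151),25,90,106),("jar",(221,145),16,100,118),("cup",(335,202),10,30,42),("green",(365,188),12,10,60),("pink",(352,278),12,10,60),("mister",(411,180),25,120,205),("nursery",(137,264),22,95,112)]:
    m=(abs(U-u)<r)&(abs(V-v)<r)&(C[...,2]>z0)&(C[...,2]<z1); p=C[m]
    if len(p)<5: print(n,"none");continue
    print(n,len(p),p.mean(0).round(1),"min",p.min(0).round(),"max",p.max(0).round(),"rect",[np.round(x,1) for x in cv2.minAreaRect(p[:,:2].astype(np.float32))])
E
```

```text
mat 0 mean [nan nan nan] circ [0. 0.] 0.0 medz nan
cap 0 mean [nan nan nan] circ [0. 0.] 0.0 medz nan
yellow 55 mean [463.7 217.  105. ] circ [485.5 217.8] 94.0 medz 90.0
98 8 [414.2 226.7 101.7] [404. 222.  99.] [430. 232. 106.]
112 2 [577.5 207.1 123.9] [577. 205. 123.] [578. 209. 125.]
cap 289 [ 495.6 -231.3  179.5] min [ 468. -260.  170.] max [ 523. -203.  186.] rect [array([ 495.5, -231.8]), array([54.2, 57. ]), np.float64(0.5)]
bottle body 372 [ 495.1 -221.   112.3] min [ 445. -283.  100.] max [ 547. -180.  125.] rect [array([ 495.8, -232.1]), array([84.8, 84.7]), np.float64(23.5)]
holder 96 [ 500.6 -200.4   48.2] min [ 437. -255.   40.] max [ 590. -172.   55.] rect [array([ 512.9, -195.7]), array([ 86.1, 134.2]), np.float64(71.0)]
pot 206 [751.   21.2  97.7] min [688. -36.  90.] max [810.  80. 105.] rect [array([748.7,  20.7]), array([118.5, 118.1]), np.float64(31.5)]
jar 410 [762.2 185.7 110.2] min [726. 150. 102.] max [798. 220. 117.] rect [array([761.8, 184.9]), array([71.7, 70.6]), np.float64(1.4)]
cup 34 [ 590.1 -197.5   36. ] min [ 570. -215.   30.] max [ 608. -177.   41.] rect [array([ 589., -196.]), array([38.2, 37.3]), np.float64(89.2)]
green 241 [ 635.8 -291.1   34. ] min [ 609. -321.   16.] max [ 664. -264.   44.] rect [array([ 636.3, -293.1]), array([57. , 54.3]), np.float64(86.3)]
pink 252 [ 338.1 -246.2   33.3] min [ 311. -275.   11.] max [ 366. -220.   41.] rect [array([ 338.5, -247.3]), array([55.4, 54.7]), np.float64(0.6)]
mister 477 [ 658.7 -414.7  167.6] min [ 624. -450.  120.] max [ 707. -390.  204.] rect [array([ 660.9, -409.5]), array([91.4, 44.3]), np.float64(33.1)]
nursery 158 [378.3 450.5 104.1] min [331. 403.  95.] max [425. 499. 111.] rect [array([377.8, 451. ]), array([91.6, 94.4]), np.float64(15.6)]<stdin>:9: RuntimeWarning: Mean of empty slice.
  ret = um.true_divide(
  return np.nanmean(a, axis, out=out, keepdims=keepdims)
```

View pics/zoom0.png

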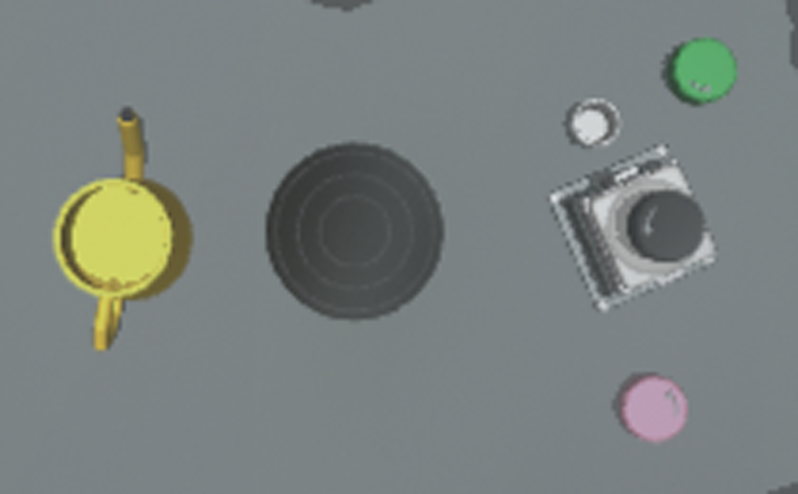

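Zoom: mat ≈(355,231), jug rim ≈(115,238), handle end (101,345), spout tip (127,110), cap (665,226). The colour masks need loosening.

Run:
```python
from h import *
t=dict(np.load("top0.npz")); px=t["pixels"]; C=cloud(t)
hsv=cv2.cvtColor(px,cv2.COLOR_RGB2HSV); V,U=np.mgrid[:420,:560]
g=px.astype(int).sum(2)
print(px[231,273],px[200,300],px[232,210],hsv[232,210],hsv[258,206])
m=((g<255)&(abs(U-273)<28)&(abs(V-231)<28)).astype(np.uint8)
c=max(cv2.findContours(m,0,1)[0],key=cv2.contourArea)[:,0]
w=ray(t,c,0)[:,:2].astype(np.float32);print("mat",cv2.fitEllipse(w),cv2.minEnclosingCircle(w))
Y=(hsv[...,0]>15)&(hsv[...,0]<40)&(hsv[...,1]>90)&(abs(U-210)<30)&(abs(V-232)<45)
b=(px[...,0]>150)&Y
for nm,M in(("all",Y),("bright",b)):
    v,u=np.nonzero(M);print(nm,len(u),u.min(),u.max(),v.min(),v.max())
rim=Y&(C[...,2]>96)&(C[...,2]<112)&(V>214)&(V<250); p=C[rim];print("rim",len(p),cv2.minEnclosingCircle(p[:,:2].astype(np.float32)))
body=Y&(V>217)&(V<247)&b
cc=cv2.morphologyEx(b.astype(np.uint8),cv2.MORPH_OPEN,np.ones((9,9)));c=max(cv2.findContours(cc,0,1)[0],key=cv2.contourArea)[:,0]
w=ray(t,c,104)[:,:2].astype(np.float32);print("rimcol",cv2.fitEllipse(w))
h=Y&(V>251);p=C[h];i=np.argsort(p[:,0])[:12];print("handle",p.mean(0).round(1),p[i].mean(0).round(1))
v,u=np.nonzero(h);print(ray(t,[[206.5,254],[206,261]],95).round(1))
h=Y&(V<214);p=C[h];i=np.argsort(-p[:,0])[:8];print("spout",p[i].mean(0).round(1),ray(t,[[180+127/3.8,170+110/3.8]],127).round(1))
```

```text
[70 73 73] [123 131 133] [208 211 100] [ 31 134 211] [ 24 157 195]
mat ((490.8380432128906, 17.904207229614258), (154.2241973876953, 155.47906494140625), 154.59083557128906) ((490.89031982421875, 17.785762786865234), 79.07459259033203)
all 1068 194 229 201 261
bright 771 194 224 201 261
rim 170 ((480.54150390625, 217.42279052734375), 51.642860412597656)
rimcol ((481.4686279296875, 210.71920776367188), (79.28724670410156, 86.28173828125), 100.2628402709961)
handle [407.1 226.9  82.3] [394.8 228.4  86.6]
[[413.5 227.7  95. ]
 [391.3 228.9  95. ]]
spout [578.3 205.1 118.7] [[586.9 203.9 127. ]]
```

{"name": "arm_command", "arguments": {
  "rows": [
    [[-31, -27, 0, 0, 0, -5], [-62, -54, 0, 0, 0, -10], [-93, -81, 0, 0, 0, -16], [-124, -108, 0, 0, 0, -23], [-155, -135, 0, 0, 0, -30], [-186, -162, 0, 0, 0, -37], [-217, -189, 0, 0, 0, -44], [-248, -216, 0, 0, 0, -51], [-279, -243, 0, 0, 0, -58], [-310, -270, 0, 0, 0, -65], [-341, -297, 0, 0, 0, -72], [-372, -324, 0, 0, 0, -79], [-403, -350, 0, 0, 0, -86], [-436, -375, 0, 0, 0, -93], [-436, -375, 0, 0, 0, -100], [-436, -375, 0, 0, 0, -100], [-436, -375, 0, 0, 0, -100]]
  ],
  "claw": 1
}}

```text
clock: 1.57
eef_pos: [429.5, -41.2, 231.1]
tool_rot: [-3.141, 0.001, 0.595]
force: [0.0, -1.9, -1.5]
width: 85.6
```

```bash
cat >> h.py <<'E'
from scipy.spatial.transform import Rotation as Ro
def delta(s,pos,yaw):
    R=Ro.from_euler("xyz",s["tool_rot"]); T=Ro.from_euler("xyz",[np.pi,0,yaw])
    return R.inv().apply(np.array(pos)-s["eef_pos"]).round(1),(R.inv()*T).as_rotvec(degrees=True).round(2)
E
python3 - <<'E'
from h import *
from cell import sensors
s=sensors.read_state();print(s["clock"],s["eef_pos"],s["tool_rot"],s["qpos"])
print(delta(s,[394,228,140],1.444))
E
```

```text
1.5667 [429.51913697 -41.17562334 231.10097614] [-3.14141215e+00  8.82085288e-04  5.95401544e-01] [ 0.42058807  0.3558066  -0.5143309   2.08274466  0.25108993  0.7626993
  0.34538077]
(array([ 121.6, -242.8,   91. ]), array([-3.000e-02,  4.000e-02, -4.862e+01]))
```

{"name": "arm_command", "arguments": {
  "rows": [
    [[15, -31, 5, 0, 0, -6], [30, -61, 10, 0, 0, -12], [45, -91, 20, 0, 0, -18], [61, -121, 30, 0, 0, -24], [76, -152, 45, 0, 0, -30], [91, -182, 60, 0, 0, -36], [106, -212, 75, 0, 0, -42], [121.6, -242.8, 85, 0, 0, -48.6], [121.6, -242.8, 85, 0, 0, -48.6], [121.6, -242.8, 85, 0, 0, -48.6], [121.6, -242.8, 85, 0, 0, -48.6]]
  ]
}}

```text
clock: 2.48
eef_pos: [394.0, 226.1, 146.0]
tool_rot: [-3.141, 0.002, 1.441]
force: [1.1, -1.0, 0.6]
width: 85.2
```

Run:
```python
from h import *
from cell import sensors,get_image
s=sensors.read_state();print(s["clock"],s["eef_pos"],s["tool_rot"],s["qpos"])
w=get_image("wrist");cv2.imwrite("pics/w1.png",w["pixels"][:,:,::-1]);np.savez("w1.npz",**w)
c=s["eef_pos"]
print("tcp px",proj(w,c), "handle pred",proj(w,[[481-90*np.cos(.127),217.4+90*np.sin(.127),100]]))
```

```text
2.4833 [394.04419345 226.09192048 145.96402856] [-3.14127159e+00  2.35783299e-03  1.44126041e+00] [-0.14137825  0.56207883 -0.63618067  2.11884829  0.56608626  0.63449559
  0.26760966]
tcp px [[275.3078598  279.72191735]] handle pred [[279.72418212 233.76579477]]
```

View pics/w1.png

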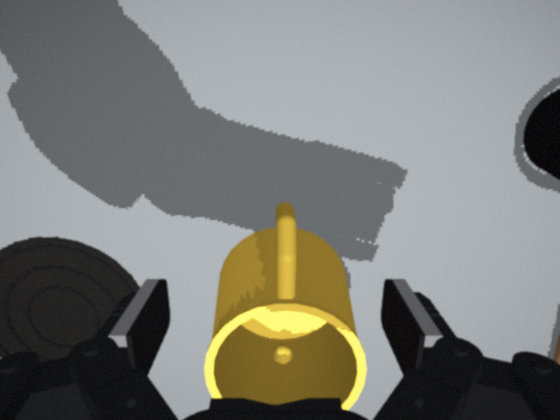

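Wrist view: handle runs vertically at column 286, rows 205–295, between the open fingers (centre about column 275); the rim centre is also at about column 286. I'll measure it by depth.

Run:
```python
from h import *
w=dict(np.load("w1.npz"));C=cloud(w);hsv=cv2.cvtColor(w["pixels"],cv2.COLOR_RGB2HSV)
for r in range(200,300,10):
    seg=C[r,278:297]; zz=seg[:,2]; print(r,[(u,*C[r,u].round(0)) for u in (282,286,290)])
t=dict(np.load("top0.npz"))
# rim: fit circle from wrist points z 100-110
Y=(hsv[...,0]>15)&(hsv[...,0]<40)&(hsv[...,1]>90)
p=C[Y&(C[...,2]>101)&(C[...,2]<108)];q=p[p[:,0]>425]
A=np.c_[2*q[:,:2],np.ones(len(q))];x=np.linalg.lstsq(A,(q[:,:2]**2).sum(1),rcond=None)[0]
print(len(q),q.min(0),q.max(0),x[:2],np.sqrt(x[2]+x[0]**2+x[1]**2))
h=p[p[:,0]<425];print("h",len(h),h.mean(0))
h=C[Y&(C[...,2]>75)&(C[...,0]<425)];print(len(h),h.mean(0),h.min(0),h.max(0), np.polyfit(h[:,0],h[:,1],1))
```

```text
200 [(282, np.float64(403.0), np.float64(230.0), np.float64(1.0)), (286, np.float64(404.0), np.float64(233.0), np.float64(0.0)), (290, np.float64(404.0), np.float64(237.0), np.float64(1.0))]
210 [(282, np.float64(386.0), np.float64(231.0), np.float64(76.0)), (286, np.float64(386.0), np.float64(234.0), np.float64(77.0)), (290, np.float64(387.0), np.float64(236.0), np.float64(75.0))]
220 [(282, np.float64(388.0), np.float64(231.0), np.float64(90.0)), (286, np.float64(388.0), np.float64(233.0), np.float64(90.0)), (290, np.float64(388.0), np.float64(235.0), np.float64(91.0))]
230 [(282, np.float64(392.0), np.float64(230.0), np.float64(94.0)), (286, np.float64(392.0), np.float64(232.0), np.float64(94.0)), (290, np.float64(393.0), np.float64(235.0), np.float64(94.0))]
240 [(282, np.float64(397.0), np.float64(229.0), np.float64(98.0)), (286, np.float64(397.0), np.float64(232.0), np.float64(97.0)), (290, np.float64(397.0), np.float64(234.0), np.float64(98.0))]
250 [(282, np.float64(401.0), np.float64(229.0), np.float64(100.0)), (286, np.float64(401.0), np.float64(231.0), np.float64(101.0)), 
[... 492 characters left out ...]
loat64(227.0), np.float64(102.0)), (286, np.float64(420.0), np.float64(229.0), np.float64(101.0)), (290, np.float64(420.0), np.float64(231.0), np.float64(101.0))]
290 [(282, np.float64(427.0), np.float64(226.0), np.float64(100.0)), (286, np.float64(427.0), np.float64(228.0), np.float64(100.0)), (290, np.float64(428.0), np.float64(230.0), np.float64(99.0))]
3208 [425.10482495 171.39082871 101.0060126 ] [514.22089394 270.08352582 107.79191833] [479.1834867  221.26547873] 46.29010177007689
h 477 [410.28755831 230.29679461 102.39730768]
1772 [400.54737214 231.10783436 112.10920298] [382.03968008 183.51370237  75.07161639] [424.98013552 301.52316698 223.93371117] [-6.44443335e-02  2.56920843e+02]
```

{"name": "arm_command", "arguments": {
  "rows": [
    [[6, -1, 15, 0, 0, 0], [6, -1, 35, 0, 0, 0], [6, -1, 55, 0, 0, 0], [6, -1, 75, 0, 0, 0], [6, -1, 90, 0, 0, 0], [6, -1, 98, 0, 0, 0], [6, -1, 98, 0, 0, 0], [6, -1, 98, 0, 0, 0]]
  ]
}}

```text
clock: 3.2
eef_pos: [393.9, 233.4, 48.7]
tool_rot: [3.141, 0.001, 1.444]
force: [0.6, -0.4, -0.1]
width: 85.2
```

{"name": "arm_command", "arguments": {
  "rows": [
    [[0, 0, 0, 0, 0, 0], [0, 0, 0, 0, 0, 0], [0, 0, 0, 0, 0, 0], [0, 0, 0, 0, 0, 0], [0, 0, 0, 0, 0, 0], [0, 0, 0, 0, 0, 0], [0, 0, 0, 0, 0, 0], [0, 0, 0, 0, 0, 0], [0, 0, 0, 0, 0, 0], [0, 0, 0, 0, 0, 0]]
  ],
  "claw": -1
}}

```text
clock: 4.03
eef_pos: [393.4, 234.2, 48.6]
tool_rot: [3.141, 0.0, 1.446]
force: [-0.1, -1.6, 5.2]
width: 10.5
```

Run:
```python
from h import *
from cell import sensors,get_image
s=sensors.read_state();print(s["clock"],s["eef_pos"],s["tool_rot"],s["force"],s["torque"])
w=get_image("scene");cv2.imwrite("pics/s1.png",w["pixels"][:,:,::-1])
x=s["eef_pos"];print(delta(s,[x[0]+20,x[1]-200,x[2]],s["tool_rot"][2]))
```

```text
4.0333 [393.37243754 234.15722082  48.60664508] [3.14118533e+00 3.92889761e-04 1.44642989e+00] [-0.09944842 -1.58458167  5.17219015] [-0.27873562  0.18210942 -0.04967482]
(array([-1.96e+02,  4.47e+01,  1.00e-01]), array([0.02, 0.02, 0.  ]))
```

View pics/s1.png

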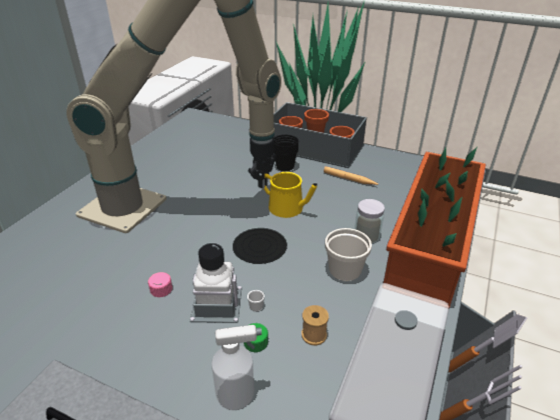

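{"name": "arm_command", "arguments": {
  "rows": [
    [[-3, 1, 0, 0, 0, 0], [-9, 2, 0, 0, 0, 0], [-18, 4, 0, 0, 0, 0], [-29, 6, 0, 0, 0, 0], [-41, 9, 0, 0, 0, 0], [-53, 11, 0, 0, 0, 0], [-65, 14, 0, 0, 0, 0], [-77, 16, 0, 0, 0, 0], [-89, 19, 0, 0, 0, 0], [-101, 21, 0, 0, 0, 0]]
  ]
}}

```text
clock: 4.92
eef_pos: [402.4, 132.0, 48.6]
tool_rot: [3.14, -0.003, 1.448]
force: [-0.4, 4.4, 3.8]
width: 10.6
```

{"name": "arm_command", "arguments": {
  "rows": [
    [[-12, 3, 0, 0, 0, 0], [-24, 5, 0, 0, 0, 0], [-36, 8, 0, 0, 0, 0], [-48, 10, 0, 0, 0, 0], [-60, 13, 0, 0, 0, 0], [-71, 15, 0, 0, 0, 0], [-81, 17, 0, 0, 0, 0], [-88, 19, 0, 0, 0, 0], [-93, 20, 0, 0, 0, 0], [-95, 20, 0, 0, 0, 0], [-95, 20, 0, 0, 0, 0], [-95, 20, 0, 0, 0, 0]]
  ]
}}

```text
clock: 5.92
eef_pos: [410.2, 34.7, 48.5]
tool_rot: [3.141, -0.001, 1.446]
force: [1.3, 3.8, 6.0]
width: 10.4
```

Run:
```python
from h import *
from cell import sensors,get_image
s=sensors.read_state();print(s["clock"],s["eef_pos"],s["tool_rot"],s["force"],s["qpos"])
t=get_image("top");t2=get_image("scene");C=cloud(t)
cv2.imwrite("pics/t2.png",np.hstack([cv2.resize(t["pixels"][150:300,200:400,::-1],(400,300)),cv2.resize(t2["pixels"][150:300,160:360,::-1],(400,300))]))
hsv=cv2.cvtColor(t["pixels"],cv2.COLOR_RGB2HSV)
Y=(hsv[...,0]>15)&(hsv[...,0]<40)&(hsv[...,1]>90);V,U=np.mgrid[:420,:560]
Y&=(abs(U-270)<40)&(abs(V-232)<50)
p=C[Y&(C[...,2]>96)&(C[...,2]<112)&(C[...,0]>440)];print(len(p),cv2.minEnclosingCircle(p[:,:2].astype(np.float32)))
p=C[Y&(C[...,2]>112)];print("spout",p.mean(0))
```

```text
5.9167 [410.19466142  34.66137606  48.54389681] [ 3.14054876e+00 -8.26280335e-04  1.44627516e+00] [1.28388382 3.82180775 6.02021339] [ 0.11793821  0.69285791 -0.39179145  2.29812604  0.9314422   0.3082287
  0.34856632]
157 ((521.4880981445312, 16.734844207763672), 68.86915588378906)
spout [593.727151    11.73215437 119.89206992]
```

View pics/t2.png

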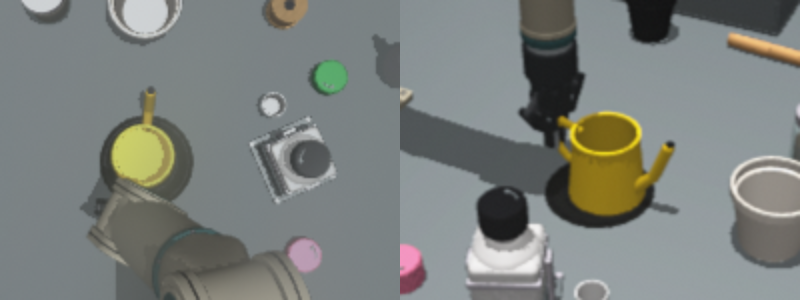

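The jug is on the mat in both views (top-view body at about (143,157) in the crop, mat ring visible around it). Releasing and going up.

{"name": "arm_command", "arguments": {
  "rows": [
    [[0, 0, 0, 0, 0, 0], [0, 0, 0, 0, 0, 0], [0, 0, 0, 0, 0, 0], [0, 0, 0, 0, 0, 0], [0, 0, 0, 0, 0, 0], [0, 0, 0, 0, 0, 0], [0, 0, 0, 0, 0, 0], [0, 0, 0, 0, 0, 0]]
  ],
  "claw": 1
}}

```text
clock: 6.68
eef_pos: [409.7, 34.7, 48.3]
tool_rot: [-3.141, 0.0, 1.446]
force: [0.2, -0.8, 0.2]
width: 85.4
```

{"name": "arm_command", "arguments": {
  "rows": [
    [[0, 0, -10, 0, 0, 0], [0, 0, -30, 0, 0, 0], [0, 0, -60, 0, 0, 0], [0, 0, -95, 0, 0, 0], [0, 0, -130, 0, 0, 0], [0, 0, -160, 0, 0, 0], [0, 0, -190, 0, 0, 0], [0, 0, -190, 0, 0, 0], [0, 0, -190, 0, 0, 0]]
  ]
}}

```text
clock: 7.43
eef_pos: [410.5, 34.5, 239.5]
tool_rot: [3.138, 0.0, 1.445]
force: [-0.6, 0.6, -0.7]
width: 85.3
```

Run:
```python
from h import *
from cell import sensors,get_image
s=sensors.read_state();print(s["clock"],s["eef_pos"],s["tool_rot"],s["force"],s["qpos"])
t=get_image("wrist");C=cloud(t)
cv2.imwrite("pics/w3.png",t["pixels"][:,:,::-1])
hsv=cv2.cvtColor(t["pixels"],cv2.COLOR_RGB2HSV)
Y=(hsv[...,0]>15)&(hsv[...,0]<40)&(hsv[...,1]>90)
p=C[Y&(C[...,2]>98)&(C[...,2]<110)]
q=p[p[:,0]>440];A=np.c_[2*q[:,:2],np.ones(len(q))];x=np.linalg.lstsq(A,(q[:,:2]**2).sum(1),rcond=None)[0]
print(len(q),q.min(0),q.max(0),x[:2],np.sqrt(x[2]+x[0]**2+x[1]**2))
m=(t["pixels"].astype(int).sum(2)<140)&(abs(C[...,2])<8)
p=C[m];print("mat",len(p),cv2.minEnclosingCircle(p[:,:2].astype(np.float32)))
print(delta(s,[495.5,-231.5,215],0.2))
```

```text
7.4333 [410.54898696  34.46773676 239.52398042] [3.13804664e+00 3.45507527e-04 1.44538769e+00] [-0.60153914  0.60439652 -0.70443299] [ 0.50987183  0.38200691 -0.87947346  2.11361216  0.40763891  0.81680012
  0.82624341]
2946 [440.05501762 -24.3668512   98.01060961] [591.75577576  73.62022443 109.98129506] [506.71294694  23.77306369] 50.79914534188331
mat 5188 ((531.819091796875, -96.50624084472656), 202.2033233642578)
(array([-253.2,  117.5,   25. ]), array([ 0.19, -0.11, 71.36]))
```

View pics/w3.png

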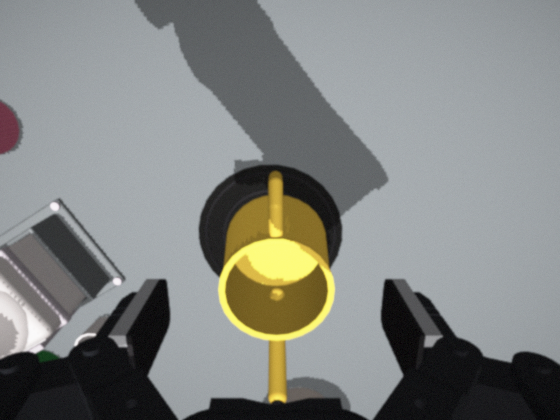

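Jug upright, mat ring visible around its foot. Moving over the cap.

{"name": "arm_command", "arguments": {
  "rows": [
    [[-20, 9, 0, 0, 0, 6], [-43, 20, 0, 0, 0, 13], [-69, 32, 0, 0, 0, 20], [-95, 44, 0, 0, 0, 27], [-121, 56, 0, 0, 0, 34], [-147, 68, 0, 0, 0, 41], [-173, 80, 0, 0, 0, 48], [-199, 92, 0, 0, 0, 55], [-225, 104, 0, 0, 0, 62], [-253, 117.5, 0, 0, 0, 69], [-253, 117.5, 0, 0, 0, 76], [-253, 117.5, 0, 0, 0, 83], [-253, 117.5, 0, 0, 0, 90], [-253, 117.5, 0, 0, 0, 97], [-253, 117.5, 0, 0, 0, 104], [-253, 117.5, 0, 0, 0, 111], [-253, 117.5, 0, 0, 0, 117], [-253, 117.5, 0, 0, 0, 117], [-253, 117.5, 0, 0, 0, 117]]
  ]
}}

```text
clock: 9.07
eef_pos: [494.1, -230.3, 236.8]
tool_rot: [3.14, 0.003, -0.592]
force: [0.2, -0.3, 0.3]
width: 85.3
```

Run:
```python
from h import *
from cell import sensors,get_image
s=sensors.read_state();print(s["clock"],s["eef_pos"],s["tool_rot"],s["force"],s["qpos"])
t=get_image("wrist");C=cloud(t);np.savez("w4.npz",**t)
px=t["pixels"];p0=get_image("top");np.savez("t4.npz",**p0);sc=get_image("scene");np.savez("s4.npz",**sc)
m=(C[...,2]>172)&(C[...,2]<190)&(np.hypot(C[...,0]-495,C[...,1]+231)<45)
p=C[m];print(len(p),cv2.minEnclosingCircle(p[:,:2].astype(np.float32)),np.median(p[:,2]),p.min(0),p.max(0))
print("tcp axis px at z181",proj(t,[s["eef_pos"][0],s["eef_pos"][1],181]),"cap pred",proj(t,[495.5,-231.5,181]))
cv2.imwrite("pics/w4.png",px[:,:,::-1]);cv2.imwrite("pics/t4.png",cv2.resize(p0["pixels"][150:300,200:400,::-1],(800,600)))
s0=dict(np.load("scene0.npz"))
C=cloud(s0);V,U=np.mgrid[:420,:560]
m=(C[...,2]>176)&(C[...,2]<186)&(abs(U-212)<20)&(abs(V-257)<20);p=C[m];print("scene cap top",len(p),cv2.minEnclosingCircle(p[:,:2].astype(np.float32)),np.median(p,0))
```

```text
9.0667 [ 494.1439095  -230.31281207  236.80170702] [ 3.14027809e+00  2.89475725e-03 -5.91908450e-01] [ 0.21628096 -0.26844188  0.33425727] [ 0.5521996   0.48104077 -0.24715144  1.79791963  0.14763294  0.88370243
 -0.35416961]
7132 ((493.7994079589844, -230.5271453857422), 29.152467727661133) 181.77560862137784 [ 465.21576303 -259.26240832  172.00355822] [ 522.45440972 -201.54425069  184.48607197]
tcp axis px at z181 [[274.59060237 232.15679651]] cap pred [[277.67713693 232.52777027]]
scene cap top 356 ((493.7829895019531, -229.9052276611328), 30.38099479675293) [ 494.40484051 -234.13324146  182.39839649]
```

View pics/w4.png

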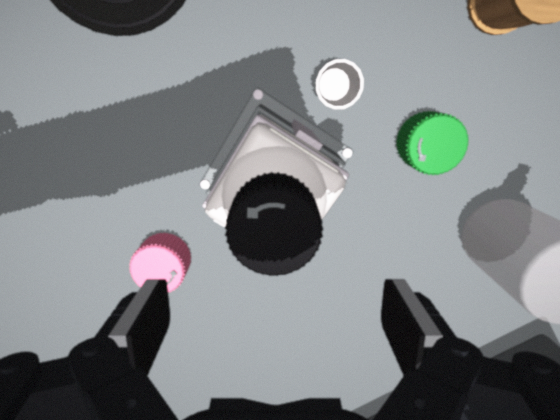

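View pics/t4.png

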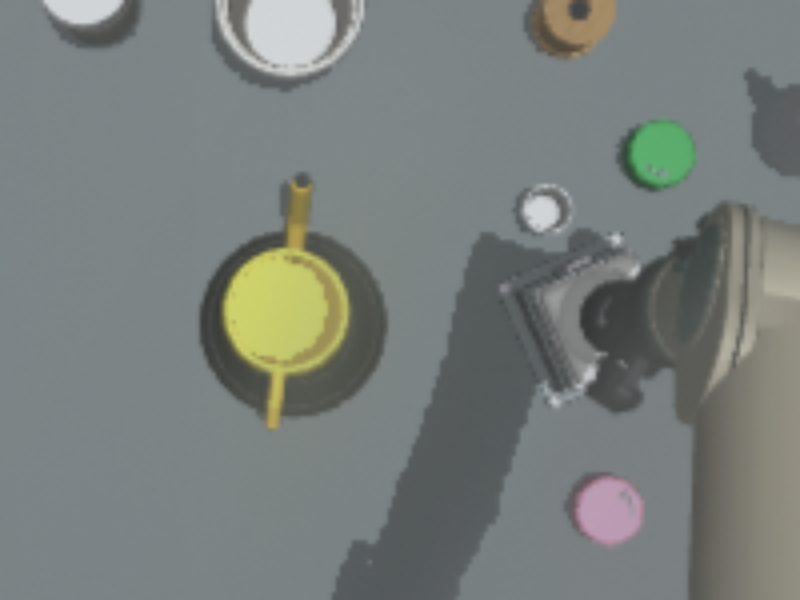

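Cap at column 274, centred between the pads (about 275); the top view shows the jug foot inside the mat. Quick number for the jug.

Run:
```python
from h import *
t=dict(np.load("t4.npz"));C=cloud(t);hsv=cv2.cvtColor(t["pixels"],cv2.COLOR_RGB2HSV);V,U=np.mgrid[:420,:560]
Y=(hsv[...,0]>15)&(hsv[...,0]<40)&(hsv[...,1]>90)&(abs(U-273)<30)&(V>211)&(V<245)
p=C[Y&(C[...,2]>96)&(C[...,2]<112)&(C[...,0]<546)&(C[...,0]>443)];print(len(p),cv2.minEnclosingCircle(p[:,:2].astype(np.float32)),ray(t,[[271.75,227.5]],105))
```

```text
159 ((497.8450012207031, 22.49812889099121), 51.520606994628906) [[499.23503909  20.53568306 105.        ]]
```

{"name": "arm_command", "arguments": {
  "rows": [
    [[0, 0, 15, 0, 0, 0], [0, 0, 35, 0, 0, 0], [0, 0, 55, 0, 0, 0], [0, 0, 70, 0, 0, 0], [0, 0, 82, 0, 0, 0], [0, 0, 92, 0, 0, 0], [0, 0, 97, 0, 0, 0], [0, 0, 97, 0, 0, 0], [0, 0, 97, 0, 0, 0]]
  ]
}}

```text
clock: 9.97
eef_pos: [495.2, -230.9, 141.5]
tool_rot: [-3.141, -0.0, -0.595]
force: [-0.2, 0.0, 0.2]
width: 85.4
```

{"name": "arm_command", "arguments": {
  "rows": [
    [[0, 0, 0, 0, 0, 0], [0, 0, 0, 0, 0, 0], [0, 0, 0, 0, 0, 0], [0, 0, 0, 0, 0, 0], [0, 0, 0, 0, 0, 0], [0, 0, 0, 0, 0, 0], [0, 0, 0, 0, 0, 0], [0, 0, 0, 0, 0, 0]]
  ],
  "claw": -1
}}

```text
clock: 10.63
eef_pos: [494.6, -230.6, 141.4]
tool_rot: [3.141, 0.001, -0.595]
force: [-2.4, 1.5, 5.5]
width: 55.1
```

Run:
```python
from h import *
from cell import sensors,get_image
s=sensors.read_state();print(s["clock"],s["eef_pos"],s["tool_rot"],s["force"],s["torque"],s["width"])
t=get_image("wrist");cv2.imwrite("pics/w5.png",t["pixels"][:,:,::-1])
t=get_image("scene");cv2.imwrite("pics/s5.png",cv2.resize(t["pixels"][180:330,120:320,::-1],(800,600)))
```

```text
10.6333 [ 494.60493582 -230.59213288  141.44997254] [ 3.14146598e+00  7.02080463e-04 -5.95443061e-01] [-2.37329965  1.48864773  5.4668182 ] [ 0.36680255  0.63870054 -0.06698681] 55.122579276870184
```

View pics/s5.png

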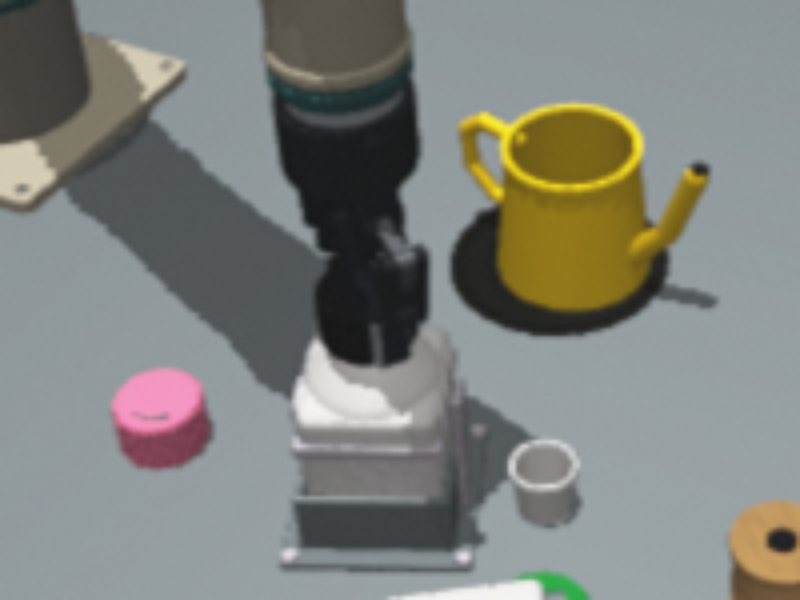

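View pics/w5.png

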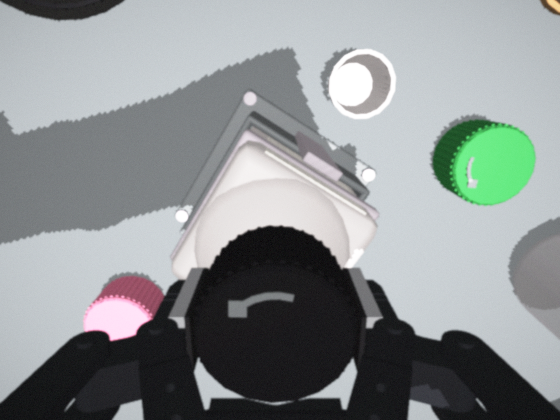

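Wrist view: cap between both pads, centred at (277,325). Pressing down now.

{"name": "arm_command", "arguments": {
  "rows": [
    [[0, 0, 1.5, 0, 0, 0], [0, 0, 3, 0, 0, 0], [0, 0, 4.5, 0, 0, 0], [0, 0, 6, 0, 0, 0], [0, 0, 6, 0, 0, 0], [0, 0, 6, 0, 0, 0]]
  ]
}}

```text
clock: 11.23
eef_pos: [494.6, -230.6, 135.7]
tool_rot: [3.141, 0.001, -0.595]
force: [-2.7, 2.6, 8.1]
width: 55.2
```

{"name": "arm_command", "arguments": {
  "rows": [
    [[0, 0, 0.6, 0, 0, 0], [0, 0, 1.2, 0, 0, 0], [0, 0, 1.2, 0, 0, 0], [0, 0, 1.2, 0, 0, 0]]
  ]
}}

```text
clock: 11.57
eef_pos: [494.6, -230.7, 135.0]
tool_rot: [3.141, 0.0, -0.595]
force: [-3.5, 2.5, 12.1]
width: 55.3
```

{"name": "arm_command", "arguments": {
  "rows": [
    [[0, 0, -0.4, 0, 0, -2], [0, 0, -0.4, 0, 0, -5], [0, 0, -0.4, 0, 0, -8], [0, 0, -0.4, 0, 0, -11], [0, 0, -0.4, 0, 0, -14], [0, 0, -0.4, 0, 0, -17], [0, 0, -0.4, 0, 0, -20], [0, 0, -0.4, 0, 0, -20]]
  ]
}}

```text
clock: 12.23
eef_pos: [494.8, -229.9, 135.1]
tool_rot: [-3.141, 0.001, -0.244]
force: [-4.0, 3.3, 10.1]
width: 55.0
```

Run:
```python
from h import *
from cell import sensors,get_image
s=sensors.read_state();print(s["clock"],s["eef_pos"],s["tool_rot"],s["force"],s["torque"],s["width"])
t=get_image("wrist");cv2.imwrite("pics/w6.png",t["pixels"][:,:,::-1])
```

```text
12.2333 [ 494.81324409 -229.94944348  135.07980941] [-3.14071158e+00  5.39525253e-04 -2.43826987e-01] [-3.98481668  3.28947469 10.14587274] [0.68373614 0.83833955 0.08625214] 55.03137812345046
```

View pics/w6.png

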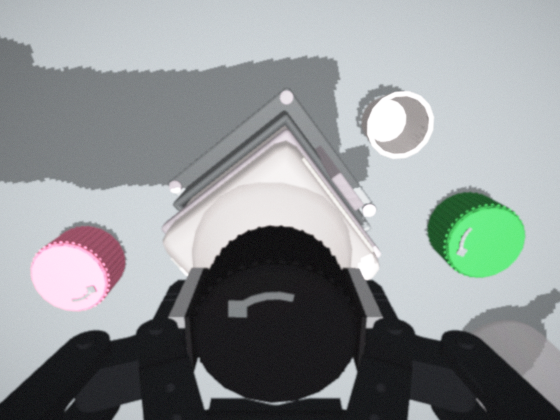

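The cap's arrow stays at (262,303) in the gripper view while the bottle has turned, so the cap turns with the fingers. 42° more to go.

{"name": "arm_command", "arguments": {
  "rows": [
    [[0, 0, 0, 0, 0, -3], [0, 0, 0, 0, 0, -6], [0, 0, 0, 0, 0, -9], [0, 0, 0, 0, 0, -12], [0, 0, 0, 0, 0, -15], [0, 0, 0, 0, 0, -18], [0, 0, 0, 0, 0, -21], [0, 0, 0, 0, 0, -24], [0, 0, 0, 0, 0, -27], [0, 0, 0, 0, 0, -30], [0, 0, 0, 0, 0, -33], [0, 0, 0, 0, 0, -36], [0, 0, 0, 0, 0, -39], [0, 0, 0, 0, 0, -42], [0, 0, 0, 0, 0, -42], [0, 0, 0, 0, 0, -42]]
  ]
}}

```text
clock: 13.62
eef_pos: [494.4, -229.6, 135.0]
tool_rot: [-3.14, 0.0, 0.488]
force: [-5.0, 4.5, 10.0]
width: 55.5
```

Run:
```python
from h import *
from cell import sensors,get_image
s=sensors.read_state();print(s["clock"],s["eef_pos"],s["tool_rot"],s["force"],s["torque"],s["width"])
t=get_image("wrist");cv2.imwrite("pics/w7.png",t["pixels"][:,:,::-1])
```

```text
13.6167 [ 494.44380601 -229.60399223  135.01995695] [-3.14003547e+00  3.59016591e-04  4.87529913e-01] [-4.9927789   4.53961678  9.99351677] [0.76374427 1.03307275 0.08030136] 55.46435725810176
```

View pics/w7.png

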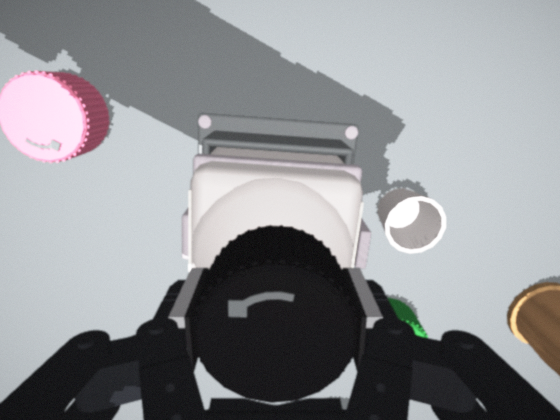

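Turned 62° with no slip (arrow still at (262,303)). Lifting slowly.

{"name": "arm_command", "arguments": {
  "rows": [
    [[0, 0, -3, 0, 0, 0], [0, 0, -6, 0, 0, 0], [0, 0, -10, 0, 0, 0], [0, 0, -14, 0, 0, 0], [0, 0, -18, 0, 0, 0], [0, 0, -18, 0, 0, 0]]
  ]
}}

```text
clock: 14.17
eef_pos: [494.0, -230.9, 152.6]
tool_rot: [-3.141, 0.002, 0.486]
force: [-4.4, 2.9, 2.2]
width: 54.9
```

{"name": "arm_command", "arguments": {
  "rows": [
    [[0, 0, -6, 0, 0, 0], [0, 0, -12, 0, 0, 0], [0, 0, -18, 0, 0, 0], [0, 0, -26, 0, 0, 0], [0, 0, -36, 0, 0, 0], [0, 0, -48, 0, 0, 0], [0, 0, -60, 0, 0, 0], [0, 0, -72, 0, 0, 0], [0, 0, -80, 0, 0, 0], [0, 0, -84, 0, 0, 0], [0, 0, -84, 0, 0, 0], [0, 0, -84, 0, 0, 0], [0, 0, -84, 0, 0, 0]]
  ]
}}

```text
clock: 15.25
eef_pos: [494.6, -230.8, 236.0]
tool_rot: [-3.141, 0.001, 0.487]
force: [-0.5, -0.3, -0.2]
width: 55.3
```

Run:
```python
from h import *
from cell import sensors,get_image
s=sensors.read_state();print(s["clock"],s["eef_pos"],s["tool_rot"],s["force"],s["torque"],s["width"],abs(s["qd"]).max())
t=get_image("wrist");cv2.imwrite("pics/w8.png",t["pixels"][:,:,::-1])
t=get_image("scene");cv2.imwrite("pics/s8.png",cv2.resize(t["pixels"][130:330,120:387,::-1],(800,600)))
t=get_image("top");C=cloud(t);hsv=cv2.cvtColor(t["pixels"],cv2.COLOR_RGB2HSV);V,U=np.mgrid[:420,:560]
cv2.imwrite("pics/t8.png",t["pixels"][:,:,::-1])
Y=(hsv[...,0]>15)&(hsv[...,0]<40)&(hsv[...,1]>90)&(abs(U-273)<30)&(V>211)&(V<245)
p=C[Y&(C[...,2]>96)&(C[...,2]<112)&(C[...,0]<546)&(C[...,0]>443)];print(len(p),cv2.minEnclosingCircle(p[:,:2].astype(np.float32)))
```

```text
15.25 [ 494.555827   -230.82257373  236.0004074 ] [-3.14086340e+00  6.67683803e-04  4.86610837e-01] [-0.54062138 -0.25504192 -0.20270547] [-0.01985791 -0.04112685  0.04784548] 55.34663027246984 0.006706498178455122
158 ((497.86016845703125, 22.624725341796875), 51.42879867553711)
```

View pics/s8.png

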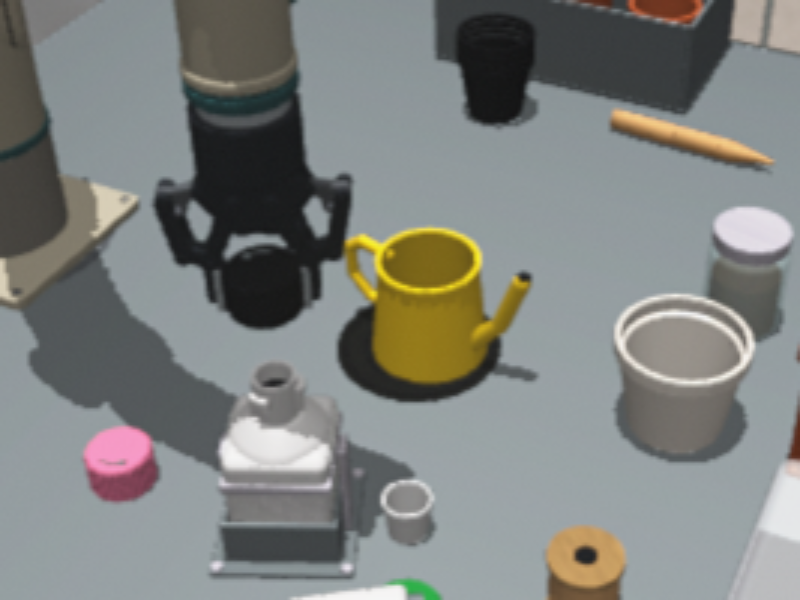

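View pics/w8.png

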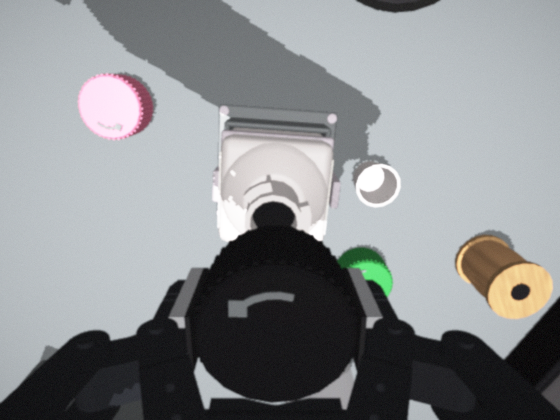

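View pics/t8.png

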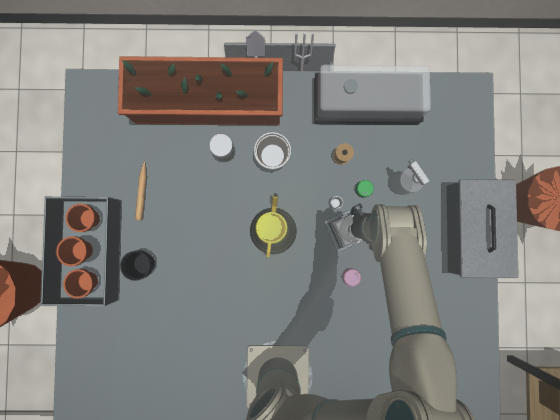

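The scene view shows the cap level in the fingers at (262,285), with the open neck below it at (275,380). The jug is on the mat and the bystanders look unmoved. Handing in.

```bash
python3 -c "
from cell import order
print(order.finish_job())"
```

```text
the job is handed in; nothing more can be done
None
```

The task is done and handed in at about 15 s of the 58 s allowed; `finish_job` reported no verdict.

- **Jug:** I gripped it by the handle and slid it upright onto the mat. The last top view puts its axis at about (498, 22), roughly 8 mm from the mat centre measured at the start, about (491, 18). It looks upright there and in the scene view.
- **Cap:** I gripped it and pressed it down about 7 mm, until the force rose to 12 N, near the hard stop. I twisted it 62° anticlockwise without slip and lifted it off. It ends held at 55 mm finger opening, level within about 0.001 rad going by the tool angle. It is within 1–2 mm of the bottle's axis and about 70 mm above the mouth. The tool force reads about 0.6 N, so it is clear of the bottle.
- **Bystanders and look-alikes:** all appear in their original places in the final pictures. I checked this by eye and did not measure it.

No check failed. The cameras disagreed by 1–2 mm on the cap's position and by a few mm on the handle; I went by the wrist view for both grasps.

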